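Load the capped sample jars into the carrying tray

ROBOT

A 6-joint arm with a two-finger parallel gripper is mounted at the origin on the work surface. World frame = base frame: x ahead of the robot, y to its left, z up, the work surface at z = 0. Lengths are in m, angles in degrees, forces in N, time in s.
With the tool pointing down it reaches from about 0.3 to 0.75 m from the base axis. Payload 8.5 kg.
Tool frame: the origin (TCP) lies at the very end of the fingers, on their centre line; the grasp point (between the pads) lies env.pinch_z behind it (env.pinch_z is the distance from the TCP to the grasp point, in m); z points along the fingers, y is the line along which they close (so a half turn about z gives the same grasp; the last joint's range is limited). The gripper opens to 85 mm and grips with 20 to 120 N. Pads are 22 mm wide; open, the fingers measure 114 mm over their backs; the gripper's body (76 mm by 85 mm) begins 54 mm behind the grasp point. The pads swing forward as they close: fully open they stand 13 mm farther back than shut.
Start: joints at [-84.586, 21.807, 74.336, -0, 83.858, -12.336], TCP at [0.168, -0.524, 0.231] pointing down, gripper open.
Joint ranges: [-178.18, 178.18], [-50.72, 133.34], [12.68, 142.11], [-81.47, 261.47], [9.98, 163.14], [-165.26, 165.26]. Speed limits (degrees/s): [136.94, 136.94, 180, 180, 180, 180].

INTERFACE

Orientations are given as a 3x3 rotation matrix whose columns are the frame's x, y, z axes.
In Python, from rig import telemetry, get_image, env gives the robot as it stands. The module is installed in compiled form; this text tells all that it offers.
- The arm moves only by the tool apply_moves, never from a script. Its argument "series" is a list of rows, each a list of 7 numbers: the shift along the tool's x, y, z in mm, then the turn, a rotation vector about the tool's x, y, z in degrees, then the opening, from 0 (shut) to 1 (fully open). A call has 1 to 12 rows; each row shifts and turns the commanded pose from where the row before left it, along the tool's axes as they then stand; what a row does not reach is not made up. A row lasts 1/8 s, in which the tool goes at most 62.5 mm and 10.7 degrees, less where a joint would pass 70% of its speed; a pose out of reach is approached as far as the arm can. A call with a gripper value outside its range is refused whole. The fingers move at their own pace and stop on an object; "grip_force" is the grip in N (left out, the last holds). Time passes only in rows, so rows that do not move let the fingers close. It gives the time, the measured TCP pose, the force, the opening and the grip force at its end, in the units of the state.
- telemetry.observe(): the state, without advancing time (a new reading comes with each control period).
- get_image(name): name is "side" or "top"; returns a dict with "frame" (480x640x3 uint8, red, green, blue), "z_map" (480x640 float32, m along the optical axis (not along the pixel's ray), 0 where there is no reading), "vertical_fov" (degrees; the focal length in pixels is half the picture's height over the tangent of half this angle, whatever the lens; pixels are square), "cx", "cy" (the principal point, pixels), "eye" and "attitude" of the camera in the world. Camera axes: x right, y up, looking along -z (the intrinsics and any distortion apply to the point x, -y, -z); pixel columns grow to the right and rows downward; lengths in m; the calibration is good to about 2 mm. A picture is of the moment at which its call begins.
- env.close_job(): hands the job in; it is judged then, once.
The state is a dict: "time_s": time; "q": joint angles; "qvel": joint speeds; "joint_efforts": joint torques, N m; "position": TCP position; "tool_rot": TCP orientation; "ft_force": force on the tool from outside, world axes, zero at the start; "wrist_torque": the same for the moment, N m; "grip_width": finger opening in m; "gripper_force": force on a finger pad.
Only numpy, scipy, OpenCV 4.12 (cv2) and the standard library are available. Lean on these libraries where they do the work, as an engineer would, in place of code of your own. Each camera call takes 0.05 s, during which the arm holds its last target. There are 200 camera calls.

TASK

Collect the four capped sample jars into the aluminium tray, each standing upright in the black seat made for it: the large, medium and small round jars in the large, medium and small rings, the square jar in the square frame, each near the middle of its seat and flat on the tray floor. Set them down, do not drop them. Leave the two open, empty jars standing where they are.

Things in the scene. Friction and masses are not known exactly. Their poses are not given: they have to be found in the camera images.
- large_jar: White plastic sample jar, round, closed with a ribbed white screw cap; it stands upright. Overall diameter 66 mm (the cap, top 16 mm; the body below is 2 mm narrower), overall height 80 mm, mass about 200 g. Origin: centre of its underside; z up.
- medium_jar: White plastic sample jar, round, closed with a ribbed white screw cap; it stands upright. Overall diameter 52 mm (the cap, top 16 mm; the body below is 2 mm narrower), overall height 68 mm, mass about 130 g. Origin: centre of its underside; z up.
- small_jar: White plastic sample jar, round, closed with a ribbed white screw cap; it stands upright. Overall diameter 38 mm (the cap, top 16 mm; the body below is 2 mm narrower), overall height 55 mm, mass about 70 g. Origin: centre of its underside; z up.
- square_jar: White plastic sample jar of square section, closed with a ribbed white square cap; it stands upright. 42 x 42 mm at the cap (top 16 mm; the body below is 40 x 40 mm), overall height 74 mm, mass about 140 g. Origin: centre of its underside; x and y square to its sides, z up.
- large_ring: Black rubber ring, seat of the large round jar, fixed in a shallow, fixed aluminium tray (240 x 240 mm, rim 25 mm above the table, floor 3 mm thick; four seats 2 x 2, 106 mm apart, in any order). Inner diameter 82 mm, outer 92 mm, height 12 mm. Origin: its centre on the tray floor (3 mm above the table), where the jar's underside goes; x, y along the tray's sides.
- medium_ring: Black rubber ring, seat of the medium round jar, fixed in a shallow, fixed aluminium tray (240 x 240 mm, rim 25 mm above the table, floor 3 mm thick; four seats 2 x 2, 106 mm apart, in any order). Inner diameter 68 mm, outer 78 mm, height 12 mm. Origin: its centre on the tray floor (3 mm above the table), where the jar's underside goes; x, y along the tray's sides.
- small_ring: Black rubber ring, seat of the small round jar, fixed in a shallow, fixed aluminium tray (240 x 240 mm, rim 25 mm above the table, floor 3 mm thick; four seats 2 x 2, 106 mm apart, in any order). Inner diameter 54 mm, outer 64 mm, height 12 mm. Origin: its centre on the tray floor (3 mm above the table), where the jar's underside goes; x, y along the tray's sides.
- square_frame: Black rubber seat for the square jar: a square frame fixed to the floor of the same aluminium tray, beside the three rings. Inside 57 x 57 mm, outside 67 x 67 mm, height 12 mm. Origin: centre of the frame on the tray floor (3 mm above the table); x and y square to its sides and to the tray's.
- open_round_jar: Look-alike to be left alone: a round white jar without cap, empty, open at the top. Diameter 50 mm, height 60 mm, wall 3 mm. Origin: centre of its underside.
- open_square_jar: Look-alike to be left alone: a square white jar without cap, empty, open at the top. 40 x 40 mm, height 62 mm, wall 3 mm. Origin: centre of its underside.
Mind the look-alikes: they are no part of the job. Leave any blue, purple or red look-alike of the small_jar alone.

How it is judged:
By the outcome, as a careful person would: the job done as asked, in the order asked, and still so for the second after the job is handed in, with the robot touching nothing.
It also fails if it takes over 109 s, if anything falls off the work surface, if the arm or the gripper's body presses on something with over 40 N, if the wrist force passes 120 N, or if a joint passes its speed limit or range.

## Working session

There is one attempt and no reset: what is moved stays moved. The work goes in short steps, Python scripts to look and compute and a tool call to move; the robot and the scene stay as the last step left them, time stands still between calls to the robot, and variables do not carry over. Pictures are saved under pics/ and viewed, at most 14 in all, crops included, and the job is handed in when it is done.

Besides the shell and the picture viewer there is one more tool, called after "Request:" by a JSON object that holds its "op" and its "data". apply_moves: Moves the arm, as the interface text tells. Its arguments: {"type":"object","properties":{"series":{"type":"array"},"grip_force":{"type":"number"}},"required":["series"]}

```bash
mkdir -p pics
python3 - <<'E'
from rig import telemetry,get_image,env
import cv2,numpy as np
s=telemetry.observe()
print({k:np.round(v,3).tolist() for k,v in s.items()},env.pinch_z,[a for a in dir(env) if a[0]!='_'])
for n in("top","side"):
    d=get_image(n); cv2.imwrite(f"pics/{n}0.png",d["frame"][:,:,::-1])
    np.savez(f"{n}0.npz",**d)
    print(n,{k:(np.round(v,4).tolist() if not isinstance(v,str) else v) for k,v in d.items() if k not in("frame","z_map")})
E
```

```text
{'time_s': 0.0, 'q': [-84.585, 21.841, 74.385, -0.001, 83.858, -12.335], 'qvel': [0.005, 0.009, -0.041, 0.063, -0.047, -0.033], 'joint_efforts': [0.001, -44.846, -23.128, -0.0, 0.005, -0.0], 'position': [0.168, -0.524, 0.231], 'tool_rot': [[0.952, 0.305, -0.0], [0.305, -0.952, 0.001], [0.0, -0.001, -1.0]], 'ft_force': [0.197, -0.637, 0.067], 'wrist_torque': [-0.032, 0.033, 0.011], 'gripper_force': 0.0, 'grip_width': 0.086} 0.0187 ['MotionError', 'close_job', 'pinch_z']
top {'vertical_fov': 44.0961, 'cx': 326.6851, 'cy': 243.1379, 'eye': [0.2992, 0.0073, 1.2684], 'attitude': [[-0.0077, 0.9877, -0.1562], [-0.9998, -0.0102, -0.0153], [-0.0167, 0.156, 0.9876]]}
side {'vertical_fov': 47.476, 'cx': 337.1389, 'cy': 237.2896, 'eye': [0.3569, 0.857, 0.831], 'attitude': [[-0.9859, 0.1164, -0.1202], [-0.1672, -0.6607, 0.7318], [0.0058, 0.7416, 0.6709]]}
```

View pics/top0.png

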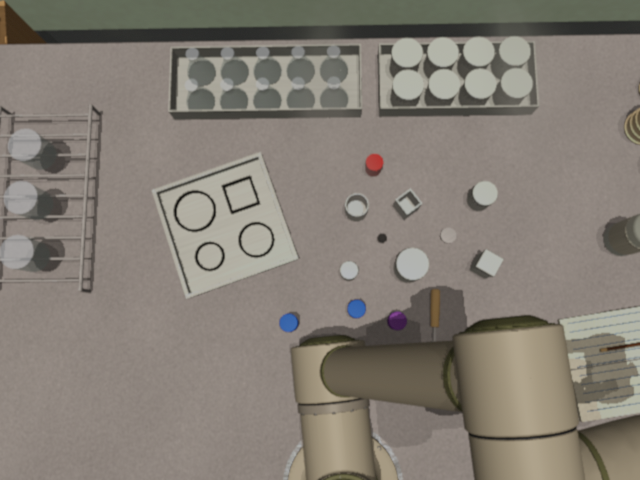

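View pics/side0.png

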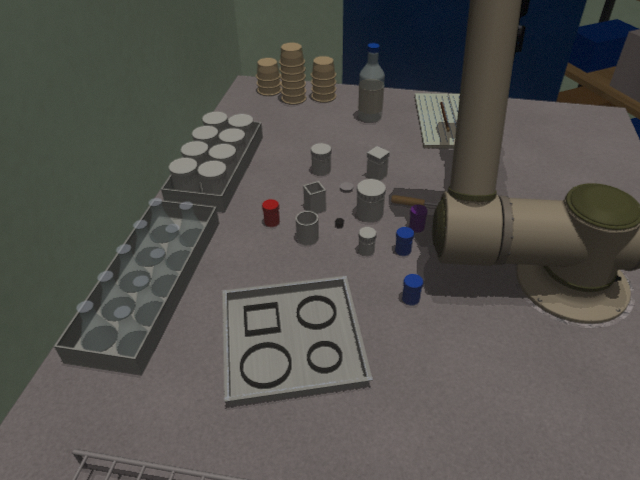

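The top picture shows these capped white jars: large at (412,264), medium at (485,194), square at (488,263) and small at (349,270). The open jars are at (357,206) and (408,203); the red (375,163), blue (289,322; 357,308) and purple (397,320) look-alikes are at the other spots. The tray has its seats at large (195,211), square (241,195), medium (256,240) and small (210,256). The side view agrees.

```bash
cat > h.py <<'E'
import numpy as np,cv2
from rig import get_image,telemetry,env
def cloud(d):
    h,w=d["z_map"].shape; f=h/2/np.tan(np.radians(float(d["vertical_fov"]))/2)
    v,u=np.mgrid[:h,:w]; z=d["z_map"]
    P=np.stack([(u-float(d["cx"]))/f*z,-(v-float(d["cy"]))/f*z,-z],-1)
    P=P@np.array(d["attitude"]).T+np.array(d["eye"]); P[z==0]=np.nan
    return P
E
python3 - <<'E'
from h import *
Pt=cloud(np.load("top0.npz")); Ps=cloud(np.load("side0.npz"))
for nm,P,uv in(("top",Pt,[(150,150),(330,100+270),(450,150),(240,380),(550,250),(230,225)]),("side",Ps,[(200,260),(400,350),(300,120),(540,150),(290,330)])):
    for u,v in uv: print(nm,(u,v),np.round(np.nanmedian(P[v-3:v+4,u-3:u+4].reshape(-1,3),0),4))
# jar tops: points within given top heights
J=dict(large=((412,264),(370,188),.080),medium=((485,194),(321,150),.068),small=((349,270),(367,233),.055),square=((488,263),(378,154),.074),oround=((357,206),(307,218),.06),osq=((408,203),(314,188),.062))
for k,(a,b,h) in J.items():
    for nm,P,(u,v) in(("top",Pt,a),("side",Ps,b)):
        r=24; Q=P[v-r:v+r,u-r:u+r]
        m=(abs(Q[...,2]-h)<.008).astype(np.uint8)
        n,l,st,_=cv2.connectedComponentsWithStats(m)
        i=1+np.argmax(st[1:,4]); S=Q[l==i]
        (c,wh,an)=cv2.minAreaRect((S[:,:2]*1000).astype(np.float32))
        cc,rr=cv2.minEnclosingCircle((S[:,:2]*1000).astype(np.float32))
        print(k,nm,len(S),"mean",np.round(S.mean(0),4),"rect",np.round(c,1),np.round(wh,1),round(an,1),"circ",np.round(cc,1),round(rr,1))
d=np.load("top0.npz")["frame"]
cv2.imwrite("pics/crop1.png",cv2.resize(d[150:345,260:520,::-1],None,fx=3,fy=3,interpolation=cv2.INTER_CUBIC))
E
```

```text
top (150, 150) [ 0.7148  0.4202 -0.0013]
top (330, 370) [0.2439 0.0192 0.2482]
top (450, 150) [ 7.058e-01 -2.478e-01 -4.000e-04]
top (240, 380) [ 0.2111  0.2111 -0.0009]
top (550, 250) [ 0.4796 -0.4535  0.0008]
top (230, 225) [0.5416 0.2374 0.0027]
side (200, 260) [0.7842 0.0789 0.003 ]
side (400, 350) [3.392e-01 2.373e-01 2.000e-04]
side (300, 120) [ 7.017e-01 -5.412e-01  1.000e-04]
side (540, 150) [ 1.290e-02 -5.024e-01 -3.000e-04]
side (290, 330) [0.5497 0.2281 0.003 ]
large top 840 mean [ 0.4429 -0.1458  0.0795] rect [ 443.2 -146.3] [65. 65.] 17.5 circ [ 443.4 -146.4] 33.4
large side 462 mean [ 0.4431 -0.1401  0.0794] rect [ 443.6 -143. ] [64.3 67.2] 6.8 circ [ 443.6 -143.4] 35.1
medium top 494 mean [ 0.59   -0.3012  0.0677] rect [ 590.6 -301.4] [51.  51.4] 43.7 circ [ 590.4 -301.1] 26.8
medium side 226 mean [ 0.5902 -0.2964  0.0671] rect [ 591.6 -299.1] [49.4 55.2] 34.8 circ [ 592.5 -299.6] 29.1
small top 267 mean [ 0.4343 -0.0183  0.0542] rect [435.1 -18.4] [35.1 37.5] 89.2 circ [434.7 -18.1] 19.1
small side 208 mean [ 0.4341 -0.013   0.054 ] rect [434.3 -14.9] [40.1 36.3] 82.6 circ [435.5 -15.8] 20.8
square top 448 mean [ 0.4444 -0.3018  0.0735] rect [ 445.1 -302.4] [42.9 43.5] 59.5 circ [ 444.6 -302.1] 27.7
square side 208 mean [ 0.4442 -0.2964  0.0727] rect [ 443.7 -300.4] [45.7 44.3] 60.6 circ [ 444.5 -297.8] 28.1
oround top 128 mean [ 0.5711 -0.0369  0.0584] rect [570.8 -36.6] [48.8 48.3] 67.6 circ [570.9 -36.4] 25.4
oround side 174 mean [ 0.5713 -0.0345  0.0572] rect [570.7 -35.2] [48.4 53.1] 12.2 circ [570.1 -34.7] 27.3
osq top 143 mean [ 0.576  -0.1442  0.0609] rect [ 576.  -144.4] [40.1 41.8] 36.0 circ [ 575.2 -144. ] 27.4
osq side 151 mean [ 0.5755 -0.1415  0.0596] rect [ 575.6 -141.2] [43.3 49.2] 35.2 circ [ 577.  -138.9] 30.4
```

View pics/crop1.png

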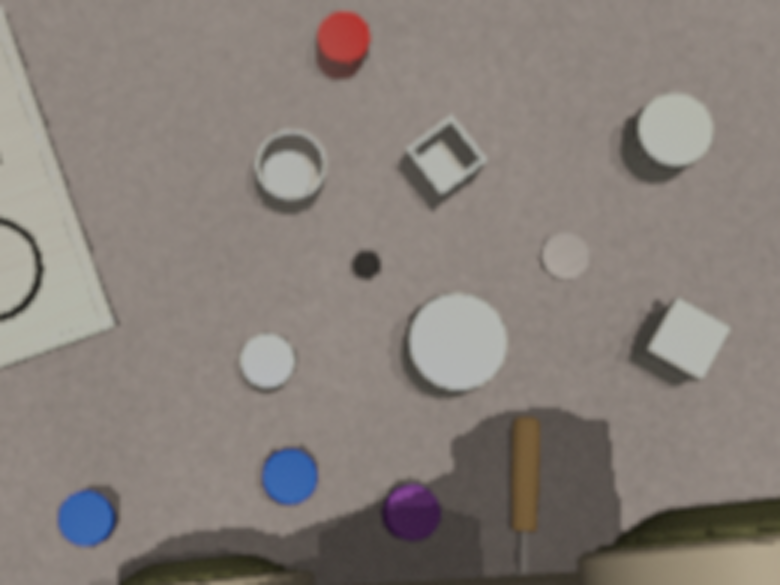

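Run:
```python
from h import *
for nm,box in(("top",(150,150,300,300)),("side",(218,275,370,405))):
    d=np.load(nm+"0.npz"); P=cloud(d); x0,y0,x1,y1=box
    g=cv2.cvtColor(d["frame"],cv2.COLOR_RGB2GRAY)[y0:y1,x0:x1]
    f=240/np.tan(np.radians(float(d["vertical_fov"]))/2)
    m=(g<75).astype(np.uint8)
    cs,_=cv2.findContours(m,cv2.RETR_EXTERNAL,cv2.CHAIN_APPROX_NONE)
    R=d["attitude"];e=d["eye"]
    C=[]
    for c in cs:
        if cv2.contourArea(c)<400 or cv2.contourArea(c)>6000: continue
        p=c[:,0]+[x0,y0]
        ray=np.c_[(p[:,0]-d["cx"])/f,-(p[:,1]-d["cy"])/f,-np.ones(len(p))]@R.T
        w=(e+ray*((.015-e[2])/ray[:,2])[:,None])[:,:2]*1000
        r=cv2.minAreaRect(w.astype(np.float32)); C.append(r[0])
        hull=cv2.convexHull(w.astype(np.float32))
        print(nm,np.round(r[0],1),np.round(r[1],1),round(r[2],1),"fill",round(cv2.contourArea(hull)/(r[1][0]*r[1][1]),2),"pix",np.round(p.mean(0)))
    C=np.array(C); print("dists",[round(float(np.linalg.norm(a-b)),1) for i,a in enumerate(C) for b in C[i+1:]],"centre",C.mean(0).round(1))
```

```text
top [572.3 313.8] [87.6 86.4] 89.4 fill 0.8 pix [194. 211.]
dists [] centre [572.3 313.8]
side [501.6 367.9] [244.9  13.5] 19.3 fill 0.93 pix [298. 394.]
side [573.  319.4] [88.7 97.2] 13.3 fill 0.8 pix [265. 365.]
side [473.1 284.6] [61.3 66.9] 9.9 fill 0.83 pix [324. 357.]
side [607.4 220. ] [66.4 76.2] 19.0 fill 0.98 pix [261. 319.]
side [507.8 185.3] [74.  85.3] 9.9 fill 0.81 pix [316. 312.]
side [543.5 239.5] [234.9 233.3] 19.3 fill 0.55 pix [313. 307.]
dists [86.3, 88.0, 181.8, 182.7, 135.0, 105.8, 105.2, 149.2, 85.2, 149.0, 105.2, 83.6, 105.5, 66.8, 65.0] centre [534.4 269.5]
```

Run:
```python
from h import *
d=np.load("top0.npz"); f=240/np.tan(np.radians(float(d["vertical_fov"]))/2); R=d["attitude"];e=d["eye"]
g=cv2.cvtColor(d["frame"],cv2.COLOR_RGB2GRAY); C={}
for k,(u,v),r in(("large",(195,211),25),("square",(241,195),22),("medium",(256,240),22),("small",(210,256),19)):
    q=g[v-r:v+r+1,u-r:u+r+1]; m=(q<115).astype(np.uint8)
    n,l,st,_=cv2.connectedComponentsWithStats(m); i=1+np.argmax(st[1:,4])
    c=max(cv2.findContours((l==i).astype(np.uint8),cv2.RETR_EXTERNAL,cv2.CHAIN_APPROX_NONE)[0],key=cv2.contourArea)
    p=c[:,0]+[u-r,v-r]
    ray=np.c_[(p[:,0]-d["cx"])/f,-(p[:,1]-d["cy"])/f,-np.ones(len(p))]@R.T
    w=((e+ray*((.015-e[2])/ray[:,2])[:,None])[:,:2]*1000).astype(np.float32)
    b=cv2.minAreaRect(w); cc,rr=cv2.minEnclosingCircle(w); C[k]=np.array(b[0])
    print(k,np.round(b[0],1),np.round(b[1],1),round(b[2],1),"circ",np.round(cc,1),round(rr,1))
ks=list(C); print({a+b:(np.linalg.norm(C[a]-C[b]).round(1),np.degrees(np.arctan2(*(C[a]-C[b])[::-1])).round(1)) for i,a in enumerate(ks) for b in ks[i+1:]})
print(np.mean(list(C.values()),0))
```

```text
large [572.2 312.9] [91.2 89.3] 1.2 circ [571.9 313.1] 46.3
square [607.3 213.1] [68.5 67.2] 19.3 circ [606.9 213.7] 45.7
medium [507.6 178. ] [75.9 75.8] 45.2 circ [507.5 178.5] 38.7
small [472.2 278. ] [62.7 60.5] 89.5 circ [473. 278.] 31.8
{'largesquare': (np.float64(105.8), np.float64(109.3)), 'largemedium': (np.float64(149.6), np.float64(64.4)), 'largesmall': (np.float64(105.9), np.float64(19.3)), 'squaremedium': (np.float64(105.7), np.float64(19.4)), 'squaresmall': (np.float64(149.8), np.float64(-25.7)), 'mediumsmall': (np.float64(106.0), np.float64(-70.5))}
[539.82682037 245.49746323]
```

Request:
{"op": "apply_moves", "data": {"series": [[37.7, -27.6, 10.1, 0, 0, -1.5, 1], [37.7, -27.6, 10.1, 0, 0, 0, 1], [37.7, -27.6, 10.1, 0, 0, 0, 1], [37.7, -27.6, 10.1, 0, 0, 0, 1], [37.7, -27.6, 10.1, 0, 0, 0, 1], [37.7, -27.6, 10.1, 0, 0, 0, 1], [37.7, -27.6, 10.1, 0, 0, 0, 1], [37.7, -27.6, 10.1, 0, 0, 0, 1], [37.7, -27.6, 10.1, 0, 0, 0, 1], [37.7, -27.6, 10.1, 0, 0, 0, 1], [0, 0, 0, 0, 0, 0, 1], [0, 0, 0, 0, 0, 0, 1]], "grip_force": 40}}

```text
time_s: 1.6
position: [0.4334, -0.1399, 0.1303]
tool_rot: [[0.944, 0.33, -0.0], [0.33, -0.944, -0.0], [-0.0, -0.0, -1.0]]
ft_force: [0.2, -1.0, 1.3]
grip_width: 0.0858
gripper_force: 0.0
```

```bash
cat > g.py <<'E'
import sys; from h import *
def go(x,y,z,yaw=None):
    s=telemetry.observe(); R=np.array(s["tool_rot"]); p=np.array(s["position"])*1000
    a=np.degrees(np.arctan2(R[1,0],R[0,0]))
    print("t",round(s["time_s"],2),"pos",p.round(1),"yaw",a.round(2),"tilt",np.degrees(np.arccos(-R[2,2])).round(2),"w",round(s["grip_width"]*1000,1),"F",np.round(s["ft_force"],1),round(s["gripper_force"],1),"q1,q6",np.round(np.array(s["q"])[[0,5]],1))
    print("tool delta",(R.T@(np.array([x,y,z])-p)).round(1),"turn z",None if yaw is None else round(a-yaw,2))
if __name__=="__main__": go(*map(float,sys.argv[1:]))
E
python3 g.py 443.3 -146.3 40 19.3
```

```text
t 1.6 pos [ 433.4 -139.9  130.3] yaw 19.27 tilt 0.02 w 85.8 F [ 0.2 -1.   1.3] 0.0 q1,q6 [-32.8  37.9]
tool delta [ 7.2  9.3 90.3] turn z -0.03
```

Request:
{"op": "apply_moves", "data": {"series": [[7.2, 9.3, 10.3, 0, 0, 0, 1], [0, 0, 20, 0, 0, 0, 1], [0, 0, 20, 0, 0, 0, 1], [0, 0, 20, 0, 0, 0, 1], [0, 0, 20, 0, 0, 0, 1], [0, 0, 0, 0, 0, 0, 1], [0, 0, 0, 0, 0, 0, 0.6], [0, 0, 0, 0, 0, 0, 0.3], [0, 0, 0, 0, 0, 0, 0.3], [0, 0, 0, 0, 0, 0, 0.3], [0, 0, 0, 0, 0, 0, 0.3]], "grip_force": 40}}

```text
time_s: 2.98
position: [0.444, -0.1465, 0.0407]
tool_rot: [[0.944, 0.33, 0.002], [0.33, -0.944, -0.001], [0.001, 0.002, -1.0]]
ft_force: [-1.5, -0.6, 6.8]
grip_width: 0.0652
gripper_force: 44.7
```

```bash
python3 g.py 443.3 -146.3 160 19.3
```

```text
t 2.98 pos [ 444.  -146.5   40.7] yaw 19.26 tilt 0.12 w 65.2 F [-1.5 -0.6  6.8] 44.7 q1,q6 [-32.8  37.9]
tool delta [  -0.4   -0.2 -119.3] turn z -0.04
```

Request:
{"op": "apply_moves", "data": {"series": [[0, 0, -15, 0, 0, 0, 0.3], [0, 0, -35, 0, 0, 0, 0.3], [0, 0, -40, 0, 0, 0, 0.3], [0, 0, -30, 0, 0, 0, 0.3], [12, -17, 0, 0, 0, 0, 0.3], [24, -34, 0, 0, 0, 0, 0.3], [30, -43, 0, 0, 0, 0, 0.3], [30, -43, 0, 0, 0, 0, 0.3], [30, -43, 0, 0, 0, 0, 0.3], [30, -43, 0, 0, 0, 0, 0.3], [30, -43, 0, 0, 0, 0, 0.3], [30, -43, 0, 0, 0, 0, 0.3]]}}

```text
time_s: 4.47
position: [0.5454, 0.2187, 0.1596]
tool_rot: [[0.944, 0.33, -0.001], [0.33, -0.944, -0.0], [-0.001, -0.0, -1.0]]
ft_force: [1.1, -1.1, -1.9]
grip_width: 0.0649
gripper_force: 45.7
```

Request:
{"op": "apply_moves", "data": {"series": [[30, -43, 0, 0, 0, 0, 0.3], [20, -29, 0, 0, 0, 0, 0.3], [6, -8, 0, 0, 0, 0, 0.3], [0, 0, 0, 0, 0, 0, 0.3], [0, 0, 0, 0, 0, 0, 0.3]]}}

```text
time_s: 5.1
position: [0.5719, 0.3097, 0.16]
tool_rot: [[0.944, 0.329, -0.001], [0.329, -0.944, -0.0], [-0.001, 0.0, -1.0]]
ft_force: [0.6, 0.1, -2.0]
grip_width: 0.0653
gripper_force: 45.6
```

```bash
python3 g.py 572 313 46 19.3
python3 - <<'E'
from h import *
d=get_image("top"); np.savez("t1.npz",**d); d2=get_image("side")
cv2.imwrite("pics/p1.png",np.hstack([cv2.resize(d["frame"][100:340,100:340],(400,400)),cv2.resize(d2["frame"][180:420,180:420],(400,400))])[:,:,::-1])
E
```

```text
t 5.1 pos [571.9 309.7 160. ] yaw 19.19 tilt 0.04 w 65.3 F [ 0.6  0.1 -2. ] 45.6 q1,q6 [18.  88.9]
tool delta [  1.3  -3.1 114. ] turn z -0.11
```

View pics/p1.png

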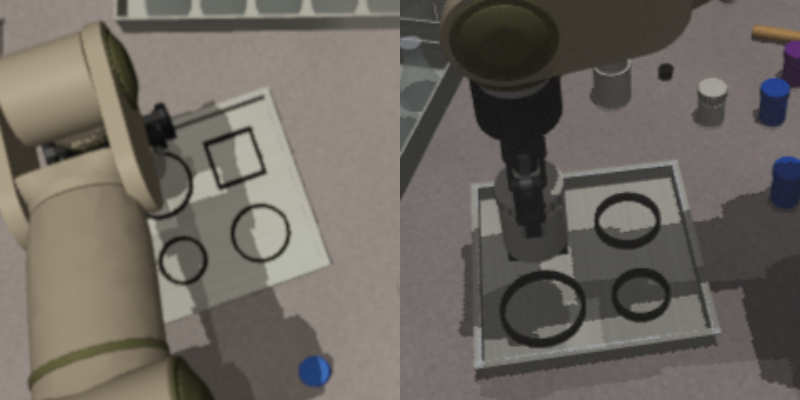

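The picture shows the large jar held upright (side crop 535,210) above the tray, with its ring at (543,308) empty below.

Request:
{"op": "apply_moves", "data": {"series": [[1.3, -3.1, 20, 0, 0, 0, 0.3], [0, 0, 30, 0, 0, 0, 0.3], [0, 0, 30, 0, 0, 0, 0.3], [0, 0, 20, 0, 0, 0, 0.3], [0, 0, 10, 0, 0, 0, 0.3], [0, 0, 4, 0, 0, 0, 0.3], [0, 0, 1, 0, 0, 0, 0.3], [0, 0, 0, 0, 0, 0, 0.3]]}}

```text
time_s: 6.2
position: [0.5725, 0.3143, 0.0458]
tool_rot: [[0.944, 0.33, 0.001], [0.33, -0.944, 0.0], [0.001, 0.0, -1.0]]
ft_force: [0.0, -0.4, -2.9]
grip_width: 0.0651
gripper_force: 45.6
```

```bash
python3 g.py 572 313 44 19.3
```

```text
t 6.2 pos [572.5 314.3  45.8] yaw 19.25 tilt 0.07 w 65.1 F [ 0.  -0.4 -2.9] 45.6 q1,q6 [18.4 89.2]
tool delta [-0.9  1.1  1.8] turn z -0.05
```

Request:
{"op": "apply_moves", "data": {"series": [[-0.5, 1, 1, 0, 0, 0, 0.3], [0, 0, 0.6, 0, 0, 0, 0.3], [0, 0, 0.5, 0, 0, 0, 0.3], [0, 0, 0, 0, 0, 0, 0.3]]}}

```text
time_s: 6.7
position: [0.5725, 0.3132, 0.0439]
tool_rot: [[0.944, 0.33, 0.002], [0.33, -0.944, 0.0], [0.002, 0.0, -1.0]]
ft_force: [-1.9, -0.7, 5.3]
grip_width: 0.0648
gripper_force: 46.2
```

Request:
{"op": "apply_moves", "data": {"series": [[0, 0, 0, 0, 0, 0, 0.85], [0, 0, 0, 0, 0, 0, 0.95], [0, 0, 0, 0, 0, 0, 1], [0, 0, -5, 0, 0, 0, 1], [0, 0, -15, 0, 0, 0, 1], [0, 0, -30, 0, 0, 0, 1], [0, 0, -40, 0, 0, 0, 1], [0, 0, 0, 0, 0, 0, 1]]}}

```text
time_s: 7.7
position: [0.5735, 0.3137, 0.1375]
tool_rot: [[0.944, 0.33, 0.007], [0.33, -0.944, 0.002], [0.008, 0.0, -1.0]]
ft_force: [0.5, -0.6, -0.5]
grip_width: 0.0853
gripper_force: 0.0
```

```bash
python3 g.py 590.5 -301.3 33 19.3
```

```text
t 7.7 pos [573.5 313.7 137.5] yaw 19.26 tilt 0.45 w 85.3 F [ 0.5 -0.6 -0.5] 0.0 q1,q6 [18.3 89.1]
tool delta [-187.6  586.1  103.1] turn z -0.04
```

Request:
{"op": "apply_moves", "data": {"series": [[-8, 25, 0, 0, 0, 0, 1], [-16, 50, 0, 0, 0, 0, 1], [-18, 56, 0, 0, 0, 0, 1], [-18, 56, 0, 0, 0, 0, 1], [-18, 56, 0, 0, 0, 0, 1], [-18, 56, 0, 0, 0, 0, 1], [-18, 56, 0, 0, 0, 0, 1], [-18, 56, 0, 0, 0, 0, 1], [-18, 56, 0, 0, 0, 0, 1], [-18, 56, 0, 0, 0, 0, 1], [-12, 38, 0, 0, 0, 0, 1], [-8, 25, 0, 0, 0, 0, 1]]}}

```text
time_s: 9.2
position: [0.5873, -0.3041, 0.1326]
tool_rot: [[0.945, 0.328, -0.0], [0.328, -0.945, 0.0], [-0.0, -0.0, -1.0]]
ft_force: [0.5, -0.4, -0.2]
grip_width: 0.0855
gripper_force: 0.0
```

Request:
{"op": "apply_moves", "data": {"series": [[0, 0, 10, 0, 0, 0, 1], [0, 0, 0, 0, 0, 0, 1], [0, 0, 0, 0, 0, 0, 1]]}}

```text
time_s: 9.57
position: [0.5879, -0.3009, 0.123]
tool_rot: [[0.944, 0.331, -0.0], [0.331, -0.944, 0.0], [-0.0, -0.0, -1.0]]
ft_force: [0.5, -0.4, -0.4]
grip_width: 0.0855
gripper_force: 0.0
```

```bash
python3 g.py 590.5 -301.3 33 19.3
python3 - <<'E'
from h import *
d=get_image("top"); P=cloud(d)
m=(abs(P[...,2]-.083)<.007)&(np.hypot(P[...,0]-.572,P[...,1]-.313)<.06)
S=(P[m][:,:2]*1000).astype(np.float32); print(len(S),cv2.minAreaRect(S),P[m][:,2].mean(),cv2.minEnclosingCircle(S))
cv2.imwrite("pics/p2.png",cv2.resize(d["frame"][110:310,140:560],(800,381))[:,:,::-1])
E
```

```text
t 9.57 pos [ 587.9 -300.9  123. ] yaw 19.32 tilt 0.02 w 85.5 F [ 0.5 -0.4 -0.4] 0.0 q1,q6 [-37.4  33.3]
tool delta [ 2.3  1.2 90. ] turn z 0.02
789 ((571.2933959960938, 312.9001770019531), (65.16712951660156, 65.04302978515625), 25.786638259887695) 0.0819091243089841 ((572.102783203125, 313.1470642089844), 33.5908317565918)
```

View pics/p2.png

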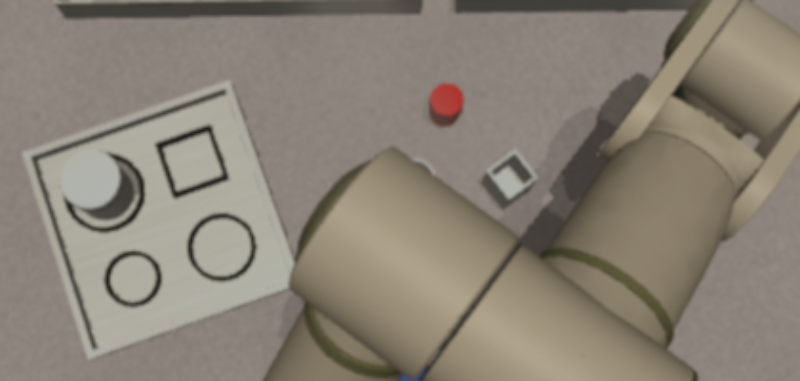

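The large jar stands in its ring (crop 90,180); its top measures (571.7, 313.0), about a millimetre off centre, at z 82, so it is flat. Now the medium jar.

Request:
{"op": "apply_moves", "data": {"series": [[2.3, 1.2, 10, 0, 0, 0, 1], [0, 0, 20, 0, 0, 0, 1], [0, 0, 20, 0, 0, 0, 1], [0, 0, 20, 0, 0, 0, 1], [0, 0, 20, 0, 0, 0, 1], [0, 0, 0, 0, 0, 0, 1], [0, 0, 0, 0, 0, 0, 0.6], [0, 0, 0, 0, 0, 0, 0.3], [0, 0, 0, 0, 0, 0, 0.2], [0, 0, 0, 0, 0, 0, 0.2], [0, 0, 0, 0, 0, 0, 0.2], [0, 0, 0, 0, 0, 0, 0.2]]}}

```text
time_s: 11.12
position: [0.5908, -0.3026, 0.0341]
tool_rot: [[0.944, 0.33, 0.002], [0.33, -0.944, -0.001], [0.001, 0.001, -1.0]]
ft_force: [-0.4, 1.5, 6.0]
grip_width: 0.0508
gripper_force: 41.4
```

```bash
python3 g.py 507.5 178.2 33 19.3
```

```text
t 11.12 pos [ 590.8 -302.6   34.1] yaw 19.25 tilt 0.11 w 50.8 F [-0.4  1.5  6. ] 41.4 q1,q6 [-37.3  33.4]
tool delta [  79.9 -481.4    0.5] turn z -0.05
```

Request:
{"op": "apply_moves", "data": {"series": [[0, 0, -15, 0, 0, 0, 0.2], [0, 0, -35, 0, 0, 0, 0.2], [0, 0, -40, 0, 0, 0, 0.2], [0, 0, -30, 0, 0, 0, 0.2], [4, -22, 0, 0, 0, 0, 0.2], [7, -42, 0, 0, 0, 0, 0.2], [9, -52, 0, 0, 0, 0, 0.2], [9, -52, 0, 0, 0, 0, 0.2], [9, -52, 0, 0, 0, 0, 0.2], [9, -52, 0, 0, 0, 0, 0.2], [9, -52, 0, 0, 0, 0, 0.2], [9, -52, 0, 0, 0, 0, 0.2]]}}

```text
time_s: 12.62
position: [0.5273, 0.0755, 0.1537]
tool_rot: [[0.944, 0.329, 0.001], [0.329, -0.944, -0.0], [0.001, 0.0, -1.0]]
ft_force: [0.5, 0.0, -1.6]
grip_width: 0.051
gripper_force: 42.2
```

Request:
{"op": "apply_moves", "data": {"series": [[9, -52, 0, 0, 0, 0, 0.2], [5, -35, 0, 0, 0, 0, 0.2], [1, -18, 0, 0, 0, 0, 0.2], [0, 0, 0, 0, 0, 0, 0.2], [0, 0, 0, 0, 0, 0, 0.2]]}}

```text
time_s: 13.25
position: [0.5077, 0.1769, 0.153]
tool_rot: [[0.944, 0.329, 0.0], [0.329, -0.944, -0.0], [0.0, 0.0, -1.0]]
ft_force: [-0.1, 0.3, -1.3]
grip_width: 0.0512
gripper_force: 42.2
```

```bash
python3 g.py 507.5 178.2 39 19.3
```

```text
t 13.25 pos [507.7 176.9 153. ] yaw 19.19 tilt 0.02 w 51.2 F [-0.1  0.3 -1.3] 42.2 q1,q6 [ 6.6 77.4]
tool delta [  0.2  -1.3 114. ] turn z -0.11
```

Request:
{"op": "apply_moves", "data": {"series": [[0.2, -1, 20, 0, 0, 0, 0.2], [0, 0, 30, 0, 0, 0, 0.2], [0, 0, 30, 0, 0, 0, 0.2], [0, 0, 20, 0, 0, 0, 0.2], [0, 0, 10, 0, 0, 0, 0.2], [0, 0, 4, 0, 0, 0, 0.2], [0, 0, 1, 0, 0, 0, 0.2], [0, 0, 0.6, 0, 0, 0, 0.2], [0, 0, 0, 0, 0, 0, 0.2]]}}

```text
time_s: 14.38
position: [0.5073, 0.1791, 0.0377]
tool_rot: [[0.944, 0.33, 0.001], [0.33, -0.944, 0.0], [0.001, 0.0, -1.0]]
ft_force: [0.3, 0.2, -0.4]
grip_width: 0.0507
gripper_force: 42.2
```

Request:
{"op": "apply_moves", "data": {"series": [[0, 0.5, 0.5, 0, 0, 0, 0.2], [0, 0, 0.4, 0, 0, 0, 0.2], [0, 0, 0, 0, 0, 0, 0.2]]}}

```text
time_s: 14.75
position: [0.5076, 0.1788, 0.0371]
tool_rot: [[0.944, 0.33, 0.001], [0.33, -0.944, 0.0], [0.001, 0.0, -1.0]]
ft_force: [-0.6, 1.8, 5.4]
grip_width: 0.0508
gripper_force: 42.8
```

Request:
{"op": "apply_moves", "data": {"series": [[0, 0, 0, 0, 0, 0, 0.75], [0, 0, 0, 0, 0, 0, 0.85], [0, 0, 0, 0, 0, 0, 0.9], [0, 0, -5, 0, 0, 0, 0.9], [0, 0, -15, 0, 0, 0, 0.9], [0, 0, -30, 0, 0, 0, 0.9], [0, 0, -40, 0, 0, 0, 0.9], [-22, 27, 0, 0, 0, 0, 0.9], [-34, 40, 0, 0, 0, 0, 0.9], [-34, 40, 0, 0, 0, 0, 0.9], [-30, 37, 0, 0, 0, 0, 0.9], [-13, 18, 10, 0, 0, 0, 0.9]]}}

```text
time_s: 16.25
position: [0.4349, -0.0201, 0.1178]
tool_rot: [[0.945, 0.328, 0.003], [0.328, -0.945, -0.001], [0.002, 0.002, -1.0]]
ft_force: [-0.1, -1.1, 0.2]
grip_width: 0.0769
gripper_force: 0.0
```

Request:
{"op": "apply_moves", "data": {"series": [[0, 0, 10, 0, 0, 0, 0.9], [0, 0, 0, 0, 0, 0, 0.9]]}}

```text
time_s: 16.5
position: [0.4351, -0.0177, 0.1063]
tool_rot: [[0.944, 0.33, -0.001], [0.33, -0.944, 0.0], [-0.001, -0.001, -1.0]]
ft_force: [-0.1, 0.0, -0.4]
grip_width: 0.0774
gripper_force: 0.0
```

```bash
python3 g.py 434.8 -18.3 23 19.3
```

```text
t 16.5 pos [435.1 -17.7 106.3] yaw 19.26 tilt 0.05 w 77.4 F [-0.1  0.  -0.4] 0.0 q1,q6 [-18.   52.7]
tool delta [-0.4  0.6 83.3] turn z -0.04
```

Request:
{"op": "apply_moves", "data": {"series": [[-0.4, 0.6, 20, 0, 0, 0, 0.9], [0, 0, 25, 0, 0, 0, 0.9], [0, 0, 25, 0, 0, 0, 0.9], [0, 0, 13, 0, 0, 0, 0.9], [0, 0, 0, 0, 0, 0, 0.9], [0, 0, 0, 0, 0, 0, 0.6], [0, 0, 0, 0, 0, 0, 0.3], [0, 0, 0, 0, 0, 0, 0.1], [0, 0, 0, 0, 0, 0, 0.1], [0, 0, 0, 0, 0, 0, 0.1], [0, 0, 0, 0, 0, 0, 0.1]]}}

```text
time_s: 17.88
position: [0.4354, -0.0189, 0.0242]
tool_rot: [[0.944, 0.33, 0.001], [0.33, -0.944, -0.0], [0.001, 0.001, -1.0]]
ft_force: [-0.9, 1.3, 5.8]
grip_width: 0.0368
gripper_force: 39.3
```

```bash
python3 g.py 472.4 278 23 19.3
```

```text
t 17.88 pos [435.4 -18.9  24.2] yaw 19.24 tilt 0.09 w 36.8 F [-0.9  1.3  5.8] 39.3 q1,q6 [-18.1  52.6]
tool delta [ 132.8 -268.1    1.1] turn z -0.06
```

Request:
{"op": "apply_moves", "data": {"series": [[0, 0, -15, 0, 0, 0, 0.1], [0, 0, -35, 0, 0, 0, 0.1], [0, 0, -40, 0, 0, 0, 0.1], [0, 0, -30, 0, 0, 0, 0.1], [10, -20, 0, 0, 0, 0, 0.1], [21, -43, 0, 0, 0, 0, 0.1], [24, -48, 0, 0, 0, 0, 0.1], [24, -48, 0, 0, 0, 0, 0.1], [24, -48, 0, 0, 0, 0, 0.1], [19, -38, 0, 0, 0, 0, 0.1], [10.5, -22, 0, 0, 0, 0, 0.1], [0, 0, 0, 0, 0, 0, 0.1]]}}

```text
time_s: 19.38
position: [0.4717, 0.2779, 0.1433]
tool_rot: [[0.943, 0.332, -0.0], [0.332, -0.943, 0.0], [-0.0, -0.0, -1.0]]
ft_force: [-0.1, 0.6, -0.7]
grip_width: 0.0367
gripper_force: 40.3
```

Request:
{"op": "apply_moves", "data": {"series": [[0, 0, 20, 0, 0, 0, 0.1], [0, 0, 0, 0, 0, 0, 0.1]]}}

```text
time_s: 19.62
position: [0.4713, 0.2757, 0.1226]
tool_rot: [[0.944, 0.329, -0.003], [0.329, -0.944, -0.001], [-0.003, 0.0, -1.0]]
ft_force: [-0.2, -0.4, -0.2]
grip_width: 0.0368
gripper_force: 40.3
```

```bash
python3 g.py 472.4 278 28 19.3
```

```text
t 19.62 pos [471.3 275.7 122.6] yaw 19.2 tilt 0.17 w 36.8 F [-0.2 -0.4 -0.2] 40.3 q1,q6 [17.9 88.7]
tool delta [ 2.1 -1.8 94.6] turn z -0.1
```

Request:
{"op": "apply_moves", "data": {"series": [[1.3, -1.3, 20, 0, 0, 0, 0.1], [0, 0, 30, 0, 0, 0, 0.1], [0, 0, 25, 0, 0, 0, 0.1], [0, 0, 13, 0, 0, 0, 0.1], [0, 0, 5, 0, 0, 0, 0.1], [0, 0, 1.3, 0, 0, 0, 0.1], [0, 0, 0, 0, 0, 0, 0.1]]}}

```text
time_s: 20.5
position: [0.4732, 0.2786, 0.0298]
tool_rot: [[0.944, 0.33, 0.001], [0.33, -0.944, 0.0], [0.001, 0.0, -1.0]]
ft_force: [0.5, 0.2, -1.0]
grip_width: 0.0369
gripper_force: 40.3
```

Request:
{"op": "apply_moves", "data": {"series": [[-0.5, 0.3, 1, 0, 0, 0, 0.1], [0, 0, 0.9, 0, 0, 0, 0.1], [0, 0, 0.6, 0, 0, 0, 0.1], [0, 0, 0.4, 0, 0, 0, 0.1], [0, 0, 0, 0, 0, 0, 0.1]]}}

```text
time_s: 21.12
position: [0.4729, 0.2782, 0.0272]
tool_rot: [[0.944, 0.33, 0.001], [0.33, -0.944, 0.0], [0.002, 0.0, -1.0]]
ft_force: [-1.2, 0.8, 7.3]
grip_width: 0.0361
gripper_force: 41.0
```

Request:
{"op": "apply_moves", "data": {"series": [[0, 0, 0, 0, 0, 0, 0.55], [0, 0, 0, 0, 0, 0, 0.65], [0, 0, 0, 0, 0, 0, 0.75], [0, 0, -5, 0, 0, 0, 0.75], [0, 0, -20, 0, 0, 0, 0.75], [0, 0, -35, 0, 0, 0, 0.75], [0, 0, -45, 0, 0, 0, 0.75], [-8, 21, 0, 0, 0, 0, 0.75], [-17, 41, 0, 0, 0, 0, 0.75], [-21, 52, 0, 0, 0, 0, 0.75], [-21, 52, 0, 0, 0, 0, 0.75], [-21, 52, 0, 0, 0, 0, 0.75]]}}

```text
time_s: 22.62
position: [0.461, 0.0415, 0.1317]
tool_rot: [[0.944, 0.33, 0.001], [0.33, -0.944, -0.0], [0.001, 0.0, -1.0]]
ft_force: [1.6, 0.2, -0.8]
grip_width: 0.064
gripper_force: 0.0
```

Request:
{"op": "apply_moves", "data": {"series": [[-21, 52, 0, 0, 0, 0, 0.9], [-21, 52, 0, 0, 0, 0, 0.9], [-21, 52, 0, 0, 0, 0, 0.9], [-21, 52, 0, 0, 0, 0, 0.9], [-21, 52, 0, 0, 0, 0, 0.9], [-17, 41, 0, 0, 0, 0, 0.9], [-8, 20, 0, 0, 0, 0, 0.9], [0, 0, 0, 0, 0, -10, 0.9], [0, 0, 0, 0, 0, -10, 0.9], [0, 0, 0, 0, 0, -10, 0.9], [0, 0, 0, 0, 0, -10, 0.9], [0, 0, 0, 0, 0, 0, 0.9]]}}

```text
time_s: 24.12
position: [0.4445, -0.302, 0.1314]
tool_rot: [[0.512, 0.859, -0.0], [0.859, -0.512, 0.0], [0.0, -0.0, -1.0]]
ft_force: [0.3, 0.1, -0.4]
grip_width: 0.0767
gripper_force: 0.0
```

```bash
python3 g.py 444.8 -302.2 40 60
python3 - <<'E'
from h import *
d=get_image("top"); P=cloud(d)
for k,c,h in(("large",(.572,.313),.083),("medium",(.5075,.178),.071),("small",(.4725,.278),.058)):
    m=(abs(P[...,2]-h)<.006)&(np.hypot(P[...,0]-c[0],P[...,1]-c[1])<.05)
    S=(P[m][:,:2]*1000).astype(np.float32); b=cv2.minAreaRect(S); print(k,len(S),np.round(b[0],1),np.round(b[1],1),P[m][:,2].mean().round(4))
cv2.imwrite("pics/p3.png",cv2.resize(d["frame"][110:350,140:560],(800,457))[:,:,::-1])
d=np.load("top0.npz"); P=cloud(d)
m=(abs(P[...,2]-.0735)<.006)&(np.hypot(P[...,0]-.445,P[...,1]+.302)<.05); m[:240]&=True
S=(P[m][:,:2]*1000).astype(np.float32); print(cv2.minAreaRect(S),cv2.approxPolyDP(cv2.convexHull(S),4,True)[:,0].round(1).tolist())
E
```

```text
t 24.12 pos [ 444.5 -302.   131.4] yaw 59.21 tilt 0.02 w 76.7 F [ 0.3  0.1 -0.4] 0.0 q1,q6 [-46.8 -16. ]
tool delta [-0.1  0.4 91.4] turn z -0.79
large 778 [571.5 312.6] [65.  64.9] 0.082
medium 478 [507.5 178.7] [50.4 50.5] 0.0702
small 257 [471.9 277.6] [35.9 36.4] 0.0572
((445.1407470703125, -302.42877197265625), (42.8665657043457, 43.47423553466797), 59.46125030517578) [[470.8999938964844, -293.6000061035156], [438.3999938964844, -275.8999938964844], [418.0, -309.70001220703125], [452.0, -328.70001220703125]]
```

View pics/p3.png

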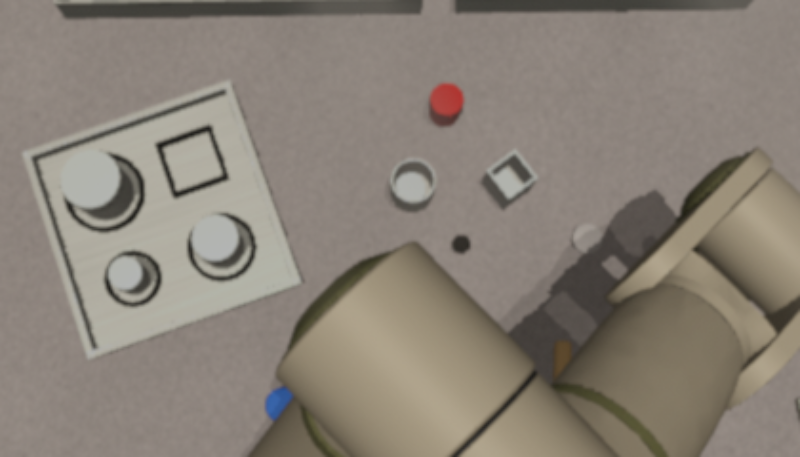

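The large (90,180), medium (215,240) and small (128,273) jars stand centred and flat in their rings, within about 1 mm. The open jars (412,183) and (512,178) have not moved. Now the square jar.

Request:
{"op": "apply_moves", "data": {"series": [[0, 0.4, 15, 0, 0, -0.6, 0.9], [0, 0, 25, 0, 0, 0, 0.9], [0, 0, 25, 0, 0, 0, 0.9], [0, 0, 20, 0, 0, 0, 0.9], [0, 0, 6, 0, 0, 0, 0.9], [0, 0, 0, 0, 0, 0, 0.9], [0, 0, 0, 0, 0, 0, 0.6], [0, 0, 0, 0, 0, 0, 0.3], [0, 0, 0, 0, 0, 0, 0.15], [0, 0, 0, 0, 0, 0, 0.15], [0, 0, 0, 0, 0, 0, 0.15], [0, 0, 0, 0, 0, 0, 0.15]]}}

```text
time_s: 25.68
position: [0.4449, -0.3031, 0.041]
tool_rot: [[0.502, 0.865, 0.001], [0.865, -0.502, -0.001], [-0.0, 0.001, -1.0]]
ft_force: [-2.0, 1.2, 6.8]
grip_width: 0.0414
gripper_force: 40.5
```

Request:
{"op": "apply_moves", "data": {"series": [[0, 0, -15, 0, 0, 0, 0.15], [0, 0, -35, 0, 0, 0, 0.15], [0, 0, -40, 0, 0, 0, 0.15], [0, 0, -30, 0, 0, 0, 0.15], [0, 0, 0, 0, 0, 5, 0.15], [0, 0, 0, 0, 0, 10, 0.15], [0, 0, 0, 0, 0, 10, 0.15], [0, 0, 0, 0, 0, 10, 0.15], [0, 0, 0, 0, 0, 5.3, 0.15], [0, 0, 0, 0, 0, 0, 0.15]]}}

```text
time_s: 26.92
position: [0.4446, -0.3028, 0.1608]
tool_rot: [[0.942, 0.336, 0.0], [0.336, -0.942, -0.0], [0.0, 0.0, -1.0]]
ft_force: [0.2, -0.2, -1.3]
grip_width: 0.0412
gripper_force: 40.9
```

```bash
python3 g.py 607.1 213.3 43 19.3
```

```text
t 26.93 pos [ 444.6 -302.8  160.8] yaw 19.6 tilt 0.02 w 41.2 F [ 0.2 -0.2 -1.3] 40.9 q1,q6 [-46.9  23.5]
tool delta [ 326.2 -431.7  117.7] turn z 0.3
```

Request:
{"op": "apply_moves", "data": {"series": [[12.5, -16.6, 0, 0, 0, 0, 0.15], [25, -33.2, 0, 0, 0, 0, 0.15], [31.4, -41.5, 0, 0, 0, 0, 0.15], [31.4, -41.5, 0, 0, 0, 0, 0.15], [31.4, -41.5, 0, 0, 0, 0, 0.15], [31.4, -41.5, 0, 0, 0, 0, 0.15], [31.4, -41.5, 0, 0, 0, 0, 0.15], [31.4, -41.5, 0, 0, 0, 0, 0.15], [31.4, -41.5, 0, 0, 0, 0, 0.15], [31.4, -41.5, 0, 0, 0, 0, 0.15], [25, -33.2, 0, 0, 0, 0, 0.15], [12.5, -16.7, 0, 0, 0, 0, 0.15]]}}

```text
time_s: 28.42
position: [0.6069, 0.2164, 0.1601]
tool_rot: [[0.941, 0.339, -0.001], [0.339, -0.941, 0.0], [-0.0, -0.001, -1.0]]
ft_force: [0.5, -0.4, -2.0]
grip_width: 0.0416
gripper_force: 41.0
```

Request:
{"op": "apply_moves", "data": {"series": [[0, 0, 20, 0, 0, 0.3, 0.15], [0, 0, 0, 0, 0, 0, 0.15], [0, 0, 0, 0, 0, 0, 0.15], [0, 0, 0, 0, 0, 0, 0.15]]}}

```text
time_s: 28.92
position: [0.6078, 0.213, 0.1411]
tool_rot: [[0.944, 0.33, 0.001], [0.33, -0.944, 0.0], [0.001, 0.0, -1.0]]
ft_force: [-1.1, -0.9, -1.2]
grip_width: 0.0413
gripper_force: 41.0
```

```bash
python3 g.py 607.1 213.3 46 19.3
python3 - <<'E'
from h import *
d=get_image("side"); cv2.imwrite("pics/p4.png",cv2.resize(d["frame"][180:420,180:420],(600,600))[:,:,::-1])
E
```

```text
t 28.93 pos [607.8 213.  141.1] yaw 19.25 tilt 0.07 w 41.3 F [-1.1 -0.9 -1.2] 41.0 q1,q6 [ 8.8 79.5]
tool delta [-0.7 -0.5 95.1] turn z -0.05
```

View pics/p4.png

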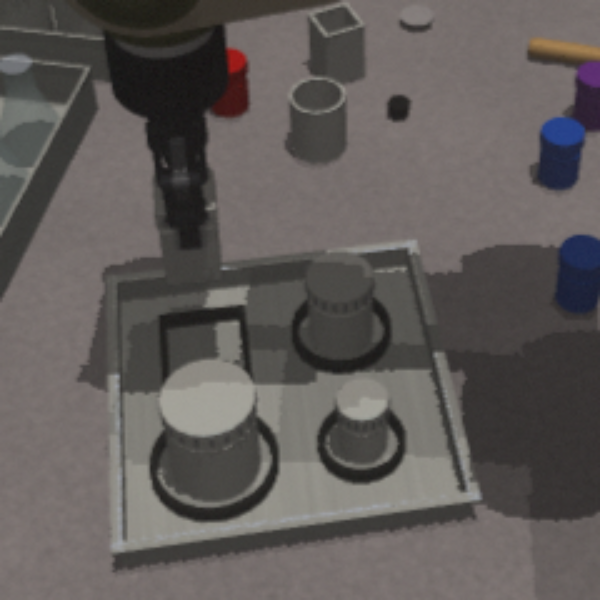

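The square jar is held upright at (188,235), square to its frame at (205,340). The three round jars stand in their rings.

Request:
{"op": "apply_moves", "data": {"series": [[-0.5, -0.3, 20, 0, 0, 0, 0.15], [0, 0, 30, 0, 0, 0, 0.15], [0, 0, 25, 0, 0, 0, 0.15], [0, 0, 13, 0, 0, 0, 0.15], [0, 0, 5, 0, 0, 0, 0.15], [0, 0, 2, 0, 0, 0, 0.15], [0, 0, 0.8, 0, 0, 0, 0.15], [0, 0, 0, 0, 0, 0, 0.15]]}}

```text
time_s: 29.98
position: [0.6073, 0.2132, 0.0449]
tool_rot: [[0.944, 0.33, 0.001], [0.33, -0.944, 0.0], [0.001, 0.0, -1.0]]
ft_force: [-1.2, 0.1, -1.4]
grip_width: 0.0415
gripper_force: 41.0
```

Request:
{"op": "apply_moves", "data": {"series": [[0, 0, 0.6, 0, 0, 0, 0.15], [0, 0, 0.4, 0, 0, 0, 0.15], [0, 0, 0.3, 0, 0, 0, 0.15], [0, 0, 0, 0, 0, 0, 0.15]]}}

```text
time_s: 30.48
position: [0.6073, 0.2133, 0.044]
tool_rot: [[0.944, 0.33, 0.001], [0.33, -0.944, 0.0], [0.001, 0.0, -1.0]]
ft_force: [-1.7, 0.1, 5.2]
grip_width: 0.0418
gripper_force: 41.8
```

Request:
{"op": "apply_moves", "data": {"series": [[0, 0, 0, 0, 0, 0, 0.55], [0, 0, 0, 0, 0, 0, 0.65], [0, 0, 0, 0, 0, 0, 0.7], [0, 0, -5, 0, 0, 0, 0.7], [0, 0, -20, 0, 0, 0, 0.7], [0, 0, -35, 0, 0, 0, 0.7], [0, 0, -45, 0, 0, 0, 0.7], [0, 0, -30, 0, 0, 0, 0.7], [-20, 30, 0, 0, 0, 0, 0.7], [-30, 45, 0, 0, 0, 0, 0.7], [-30, 45, 0, 0, 0, 0, 0.7], [-30, 45, 0, 0, 0, 0, 0.7]]}}

```text
time_s: 31.98
position: [0.5571, 0.0196, 0.1786]
tool_rot: [[0.944, 0.33, 0.001], [0.33, -0.944, -0.0], [0.001, 0.0, -1.0]]
ft_force: [1.3, -0.2, 0.0]
grip_width: 0.0599
gripper_force: 0.0
```

Request:
{"op": "apply_moves", "data": {"series": [[-30, 45, 0, 0, 0, 0, 0.7], [-30, 45, 0, 0, 0, 0, 0.7], [-30, 45, 0, 0, 0, 0, 0.7], [-20, 30, 0, 0, 0, 0, 0.7], [-10, 15, 0, 0, 0, 0, 0.7], [0, 0, 0, 0, 0, 0, 0.7], [0, 0, 0, 0, 0, 0, 0.7]]}}

```text
time_s: 32.85
position: [0.5039, -0.1872, 0.1782]
tool_rot: [[0.944, 0.331, -0.0], [0.331, -0.944, 0.0], [0.0, -0.0, -1.0]]
ft_force: [0.6, 0.7, 0.2]
grip_width: 0.0596
gripper_force: 0.0
```

Run:
```python
from h import *
d=get_image("top"); P=cloud(d); s=get_image("side")
for k,c,h in(("large",(.572,.313),.083),("medium",(.5075,.178),.071),("small",(.4725,.278),.058),("square",(.6071,.2133),.077),("oround",(.571,-.0366),.06),("osq",(.576,-.1444),.062)):
    m=(abs(P[...,2]-h)<.006)&(np.hypot(P[...,0]-c[0],P[...,1]-c[1])<.05)
    S=(P[m][:,:2]*1000).astype(np.float32)
    if len(S): b=cv2.minAreaRect(S); print(k,len(S),np.round(b[0],1),np.round(b[1],1),round(b[2],1),P[m][:,2].mean().round(4))
cv2.imwrite("pics/p5.png",np.hstack([cv2.resize(d["frame"][110:350,140:460],(400,300)),cv2.resize(s["frame"][160:460,180:580],(400,300))])[:,:,::-1])
```

```text
large 777 [571.2 313.1] [64.8 65.5] 28.2 0.0821
medium 490 [507.4 178.6] [50.5 51.2] 72.1 0.0702
small 255 [471.9 277.8] [36.3 36. ] 1.9 0.0571
square 398 [607.7 213.1] [42.9 42.2] 17.9 0.0762
oround 114 [570.7 -36.6] [48.6 48.5] 21.8 0.0591
osq 85 [ 576.2 -143.6] [39.  41.2] 38.0 0.061
```

View pics/p5.png

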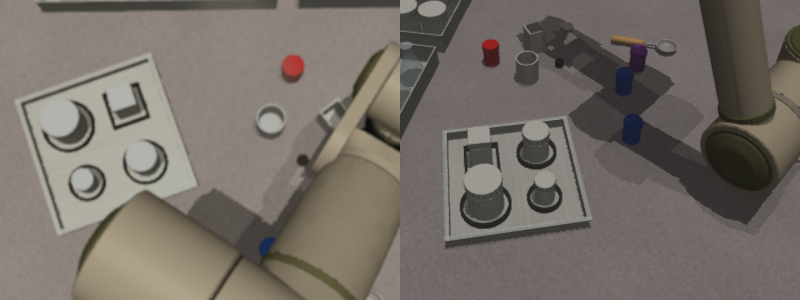

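All four jars are upright, flat and within about 1 mm of their seat centres: large (63,118), square (124,98), medium (145,160) and small (87,180). The open jars have not moved, and the arm is clear of everything.

```bash
python3 -c "
from rig import env
print(env.close_job())"
```

```text
the job is handed in; nothing more can be done
None
```

The job is handed in: all four capped jars stand upright in their matching seats, within about 1 mm of centre in the last camera check, the two open jars were left where they were, and it took about 33 s of the 109 s allowed.

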